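Tip the bearing balls into the blue dish

ROBOT

A 6-joint arm with a two-finger parallel gripper is mounted at the origin on a cart in front of the work surface, level with it; the furniture and walls round the work are solid. World frame = base frame: x ahead of the robot, y to its left, z up, the work surface at z = 0. Lengths are in m, angles in rad, forces in N, time in s.
With the tool pointing down it reaches from about 0.375 to 0.925 m from the base axis. Payload 5.7 kg.
Tool frame: the origin (TCP) lies midway between the tips of the shut fingers; the grasp point (between the pads) lies 19 mm behind it (env.grasp_offset is the distance from the TCP to the grasp point, in m); z points along the fingers, y is the line along which they close (so a half turn about z gives the same grasp; the last joint's range is limited). The gripper opens to 88 mm and grips with 3 to 60 N. Pads are 20 mm wide; open, the fingers measure 115 mm over their backs; the gripper's body (75 mm by 178 mm) begins 61 mm behind the grasp point.
Start: joints at [-1.279, 0.359, 1.51, -0, 1.272, -0.115], TCP at [0.237, -0.551, 0.184] pointing down, gripper open.
Joint ranges: [-2.97, 2.97], [-1.01, 2.36], [0.21, 2.38], [-0.96, 4.11], [0.2, 2.71], [-2.98, 2.98]. Speed limits (rad/s): [2.39, 2.39, 3.14, 3.14, 3.14, 3.14].

INTERFACE

Orientations are given as a unit quaternion [x, y, z, w].
In Python, from rig import env, read_camera, job gives the robot as it stands.
- The arm moves only by the shell command python3 -m crank 'ROWS' [OPENING] [FORCE]. ROWS is JSON, a list of rows, each a list of 2 entries, a list of its own where there are three numbers: the shift along the tool's x, y, z in units of 30 mm (1.0 is 30 mm), then the turn about the tool's z in units of 6 degrees (1.0 is 6 degrees). A call has 1 to 10 rows; each row is the pose to reach, as a shift and turn from the pose commanded when the call began, along the tool's axes at that moment; what a row does not reach only later rows make up. A row lasts 1/12 s, in which the tool goes at most 41.7 mm and 7.16 degrees, less where a joint would pass 70% of its speed; a pose out of reach is approached as far as the arm can. A call with a gripper value outside its range is refused whole. OPENING is the closure, from -1 (fully open) to 1 (shut), so that 0 is half open, set as the call begins (- or left out, the last holds). The fingers move at their own pace and stop on an object; FORCE is the grip in N (left out, the last holds). Time passes only in rows, so rows that repeat a pose let the fingers close. It gives the time, the measured TCP pose, the force, the opening and the grip force at its end, in the units of the state.
- env.observe(): the state, without advancing time (a new reading comes with each control period).
- read_camera(name): name is "scene" or "top" or "wrist"; returns a dict with "pixels" (480x640x3 uint8, red, green, blue), "range_z" (480x640 float32, m along the optical axis (not along the pixel's ray), 0 where there is no reading), "fovy" (degrees; the focal length in pixels is half the picture's height over the tangent of half this angle, whatever the lens; pixels are square), "cx", "cy" (the principal point, pixels), "world_from_camera" (4x4, takes a point from camera to world coordinates). Camera axes: x right, y up, looking along -z (the intrinsics and any distortion apply to the point x, -y, -z); pixel columns grow to the right and rows downward; lengths in m; the calibration is good to about 2 mm. A picture is of the moment at which its call begins.
- job.finish_job(): hands the job in; it is judged then, once.
The state is a dict: "clock": time; "joint_positions": joint angles; "joint_velocities": joint speeds; "effort": joint torques, N m; "tcp_pos": TCP position; "tool_rot": TCP orientation; "force": force on the tool from outside, world axes, zero at the start; "moment": the same for the moment, N m; "width": finger opening in m; "gripper_force": force on a finger pad.
Only numpy, scipy, OpenCV 4.12 (cv2) and the standard library are available. Lean on these libraries where they do the work, as an engineer would, in place of code of your own. Each camera call takes 0.05 s, during which the arm holds its last target. There are 200 camera calls.

TASK

Pour the three steel bearing balls from the green scoop into the blue dish. Carry the scoop level, bring its lip down over the blue dish to within about 3 cm of the rim before you tip it, so that no ball bounces away, then stand the empty scoop upright on the bench. Leave both dishes where they stand.

Things in the scene. Friction and masses are not known exactly. Their poses are not given: they have to be found in the camera images.
- scoop_grip (a point): Green metal pouring scoop, 113 (x) x 66 (y) x 100 mm tall, about 180 g. This point: centre of its upright black grip tab, 14 mm thick along y (pinch it across this), 40 mm long along x, 55 to 100 mm above the underside; the point is 80 mm above it. A bridge lies under the tab: keep fingertips 56 mm or more above the underside. z is up; the open pouring lip is on the -x side.
- scoop_lip (a point): Middle of the scoop's pouring lip, 64 mm wide, open in front: 54 mm from scoop_grip towards the scoop's -x and 60 mm below it, 20 mm above the underside. Same axes as scoop_grip. A ramp rises at 23 degrees from the level bed to the lip, so the balls roll out once the lip end is tipped down clearly more than 23 degrees; 45 to 50 degrees empties it.
- ball1_center (a point): bright steel bearing ball, 20 mm diameter, 33 g, lying loose in the scoop; this point is its centre
- ball2_center (a point): bright steel bearing ball, 20 mm diameter, 33 g, lying loose in the scoop; this point is its centre
- ball3_center (a point): bright steel bearing ball, 20 mm diameter, 33 g, lying loose in the scoop; this point is its centre
- blue_dish_floor (a point): Round blue dish, empty, outer diameter 120 mm at the rim, 30 mm tall, 3 mm wall, 600 g, standing loose on the bench; this point is the centre of its inner floor, 4 mm above the bench.
- red_dish_floor (a point): Round red dish of the same size with a nut in it, a bystander; this point is the centre of its inner floor, 4 mm above the bench. (Overhead a shelf of the room reaches from x = 0.58 m backwards and from y = 0.28 m to the right, its underside 0.58 m above the bench: keep the wrist clear of it.)

How it is judged:
On the way:
1. the scoop's lip is over the blue dish (within 55 mm of its centre) and below 75 mm above the bench (45 mm over the rim), with all three balls still in the scoop (horizontal distance between scoop_lip and blue_dish_floor below 0.055 m and height (world z) of scoop_lip below 0.075 m and distance between each of ball1_center, ball2_center, ball3_center and scoop_grip below 0.095 m), for 0.1 s.
At the end, for the whole second after the job is handed in: All three balls lie in the blue dish (centres within 55 mm of its axis and below 35 mm), the scoop stands upright on the bench (within 10 degrees, its grip point below 88 mm), and both dishes are within 40 mm of where they stood (horizontal distance between each of ball1_center, ball2_center, ball3_center and blue_dish_floor below 0.055 m and height (world z) of each of ball1_center, ball2_center, ball3_center below 0.035 m and height (world z) of scoop_grip below 0.088 m and angle between scoop_grip's own z axis and vertical below 0.175 rad and distance of each of blue_dish_floor, red_dish_floor from where it was at the start of the episode below 0.04 m); the robot touches nothing.
It fails at once if the scoop is tipped by more than 20 degrees with a ball still in it while its lip is more than 75 mm above the bench (45 mm over the dish's rim) (angle between scoop_grip's own z axis and vertical above 0.35 rad and height (world z) of scoop_lip above 0.075 m and distance between any of ball1_center, ball2_center, ball3_center and scoop_grip below 0.095 m).
It also fails if it takes over 58 s, if anything falls off the work surface, if the arm or the gripper's body presses on something with over 40 N, if the wrist force passes 120 N, or if a joint passes its speed limit or range.

## Working session

There is one attempt and no reset: what is moved stays moved. The work goes in short steps, Python scripts to look and compute and a shell command to move; the robot and the scene stay as the last step left them, time stands still between calls to the robot, and variables do not carry over. Pictures are saved under pics/ and viewed, at most 10 in all, crops included, and the job is handed in when it is done.

```bash
ls; mkdir -p pics; python3 - <<'E'
from rig import env, read_camera, job
import cv2,pickle
o=env.observe();print({k:o[k] for k in('clock','tcp_pos','tool_rot','force','width')},env.grasp_offset)
d={n:read_camera(n) for n in('scene','top')}
pickle.dump(d,open('cam0.pkl','wb'))
for n in d: cv2.imwrite(f'pics/{n}0.png',d[n]['pixels'][:,:,::-1]);print(n,d[n]['fovy'],d[n]['cx'],d[n]['cy'],d[n]['world_from_camera'].round(3).tolist(), [k for k in d[n]])
E
```

```text
pics
{'clock': 0.0, 'tcp_pos': array([ 0.23719081, -0.55034822,  0.18293751]), 'tool_rot': array([ 9.79386759e-01,  2.01992139e-01, -7.37908418e-05, -8.64119353e-04]), 'force': array([ 0.59500371, -0.7407203 , -0.07307557]), 'width': 0.08794339118983001} 0.0187
scene 49.9206506474351 309.5021067094061 244.9910565241435 [[-0.777, 0.484, -0.402, 0.112], [-0.629, -0.594, 0.502, 0.599], [0.004, 0.643, 0.766, 0.812], [0.0, 0.0, 0.0, 1.0]] ['pixels', 'range_z', 'fovy', 'cx', 'cy', 'world_from_camera']
top 53.58772999084852 321.2286258906207 241.459959318036 [[0.029, 0.989, -0.148, 0.359], [-1.0, 0.03, 0.004, 0.155], [0.008, 0.148, 0.989, 0.983], [0.0, 0.0, 0.0, 1.0]] ['pixels', 'range_z', 'fovy', 'cx', 'cy', 'world_from_camera']
```

View pics/scene0.png

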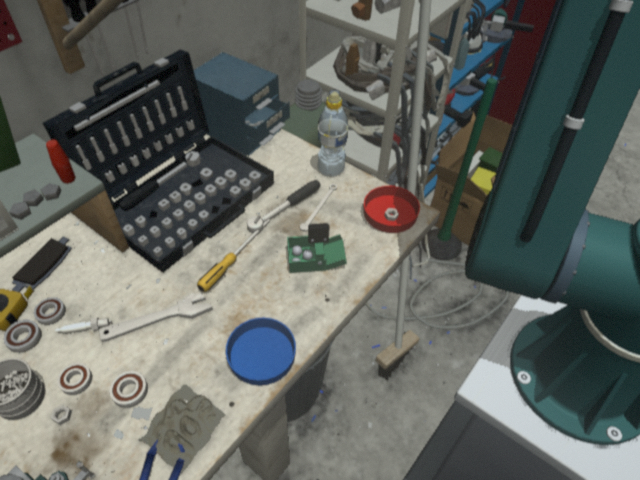

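View pics/top0.png

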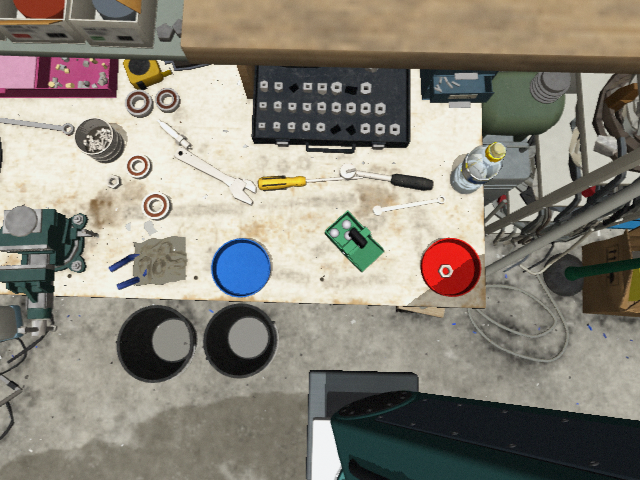

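```bash
cat > h.py <<'E'
import numpy as np,cv2,pickle
def cloud(c):
    f=240/np.tan(np.radians(c['fovy']/2)); v,u=np.mgrid[:480,:640]; z=c['range_z']
    P=np.stack([(u-c['cx'])/f*z,-(v-c['cy'])/f*z,-z],-1); T=c['world_from_camera']
    return P@T[:3,:3].T+T[:3,3]
def hsv(c): return cv2.cvtColor(c['pixels'],cv2.COLOR_RGB2HSV)
E
python3 - <<'E'
from h import *
d=pickle.load(open('cam0.pkl','rb'))
for n in d:
    c=d[n];P=cloud(c);H=hsv(c);ok=(c['range_z']>0)&(P[...,0]>.3)&(P[...,0]<.75)&(abs(P[...,1])<.45)&(P[...,2]>-.02)&(P[...,2]<.2)
    for name,lo,hi in(('blue',(100,150,60),(125,255,255)),('red',(0,180,80),(6,255,255))):
        m=(cv2.inRange(H,lo,hi)>0)&ok; 
        nl,lab,st,_=cv2.connectedComponentsWithStats(m.astype(np.uint8)); k=1+st[1:,4].argmax(); m=lab==k
        p=P[m]; rim=p[p[:,2]>.024]
        (a,b),r=cv2.minEnclosingCircle(rim[:,:2].astype(np.float32)); print(n,name,'rim',round(a,4),round(b,4),round(r,4),np.percentile(p[:,2],[2,50,98]).round(4))
    m=(cv2.inRange(H,(65,100,40),(90,255,255))>0)&ok
    nl,lab,st,_=cv2.connectedComponentsWithStats(m.astype(np.uint8))
    big=1+st[1:,4].argmax(); x,y,w,h=st[big,:4]; print(n,'green box',x,y,w,h)
    p=P[m&(lab==big)]; print(cv2.minAreaRect(p[:,:2].astype(np.float32)),np.percentile(p[:,2],[2,50,98]).round(4))
    box=np.zeros_like(m);box[y-25:y+h+5,x-5:x+w+5]=1
    k=ok&box&(H[...,2]<60)&(P[...,2]>.04); p=P[k]; top=p[p[:,2]>.093]
    print('tab',len(p),p.max(0).round(4),'top',len(top)); print(cv2.minAreaRect(top[:,:2].astype(np.float32)), top.mean(0).round(4))
c=d['top'];im=c['pixels'][195:285,310:400];cv2.imwrite('pics/crop.png',cv2.resize(im,None,fx=6,fy=6,interpolation=cv2.INTER_CUBIC)[:,:,::-1])
E
```

```text
scene blue rim 0.4316 0.3282 0.0544 [0.0021 0.0052 0.0316]
scene red rim 0.4543 -0.0645 0.0356 [0.0026 0.0058 0.0319]Traceback (most recent call last):
  File "<stdin>", line 12, in <module>
ValueError: attempt to get argmax of an empty sequence
```

```bash
python3 - <<'E'
from h import *
d=pickle.load(open('cam0.pkl','rb'))
print(hsv(d['scene'])[260,325],hsv(d['top'])[258,370],hsv(d['top'])[225,345],hsv(d['scene'])[200,380])
for n in d:
    c=d[n];P=cloud(c);H=hsv(c);ok=(c['range_z']>0)&(P[...,0]>.3)&(P[...,0]<.75)&(abs(P[...,1])<.45)&(P[...,2]>-.02)&(P[...,2]<.2)
    def biggest(m):
        nl,lab,st,_=cv2.connectedComponentsWithStats(m.astype(np.uint8)); b=1+st[1:,4].argmax(); return lab==b,st[b]
    for name,rs in(('blue',[(100,125)]),('red',[(0,8),(172,179)])):
        m=sum(cv2.inRange(H,(a,130,50),(b,255,255)) for a,b in rs)>0
        m,_=biggest(m&ok); p=P[m]; rim=p[p[:,2]>.024]
        (a,b),r=cv2.minEnclosingCircle(rim[:,:2].astype(np.float32)); print(n,name,'rim',round(a,4),round(b,4),round(r,4),np.percentile(p[:,2],[2,50,98]).round(4))
    m,st=biggest((cv2.inRange(H,(45,80,30),(92,255,255))>0)&ok); x,y,w,h=st[:4]; print(n,'green box',x,y,w,h)
    p=P[m]; print(cv2.minAreaRect(p[:,:2].astype(np.float32)),np.percentile(p[:,2],[2,50,98]).round(4))
    box=np.zeros_like(m);box[y-25:y+h+5,x-5:x+w+5]=1
    k=ok&box&(H[...,2]<70)&(P[...,2]>.055); p=P[k]; print('tab',len(p),p.max(0).round(4))
    top=p[p[:,2]>.093]
    print('top',len(top),cv2.minAreaRect(top[:,:2].astype(np.float32)), top.mean(0).round(4))
c=d['top'];im=c['pixels'][195:285,310:400];cv2.imwrite('pics/crop.png',cv2.resize(im,None,fx=6,fy=6,interpolation=cv2.INTER_CUBIC)[:,:,::-1])
E
```

```text
[69 67 92] [ 73 134 145] [150   5 226] [  2 190 177]
scene blue rim 0.4432 0.316 0.0586 [0.0021 0.0053 0.0316]
scene red rim 0.4586 -0.1091 0.061 [0.003  0.0075 0.0321]
scene green box 314 240 31 25
((0.4868682324886322, 0.06980554014444351), (0.0581187829375267, 0.06633015722036362), 43.76668167114258) [0.0048 0.0162 0.0581]
tab 321 [0.5149 0.1017 0.1041]
top 111 ((0.5004585981369019, 0.08706625550985336), (0.035766035318374634, 0.011064426973462105), 43.31438064575195) [0.5009 0.0879 0.0988]
top blue rim 0.4446 0.3118 0.0596 [0.0002 0.0044 0.0308]
top red rim 0.4573 -0.113 0.0603 [0.0004 0.0047 0.0313]
top green box 325 211 59 61
((0.5064951777458191, 0.08576858043670654), (0.11649808287620544, 0.06401138752698898), 43.86293029785156) [0.0007 0.0136 0.0582]
tab 197 [0.519  0.0982 0.1036]
top 148 ((0.5029197335243225, 0.08184713125228882), (0.03901301324367523, 0.013609410263597965), 43.44483184814453) [0.5024 0.0822 0.0989]
```

View pics/crop.png

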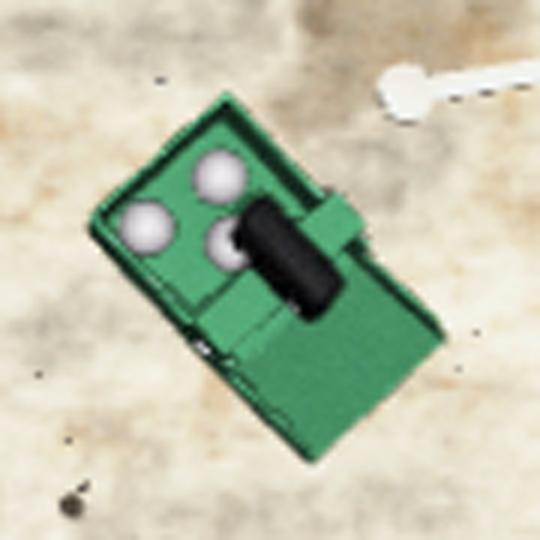

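```bash
cat >> h.py <<'E'
from scipy.spatial.transform import Rotation as R
def togo(o,p,yaw=None):
    r=R.from_quat(o['tool_rot']);M=r.as_matrix();s=M.T@(np.array(p)-o['tcp_pos'])/.03
    y=np.degrees(np.arctan2(M[1,0],M[0,0]));t=0 if yaw is None else -(yaw-y)/6
    print('units',s.round(2),'turn',round(t,2),'yaw',round(y,2),'tool z',M[:,2].round(3))
E
python3 - <<'E'
from h import *
from rig import env
d=pickle.load(open('cam0.pkl','rb'));c=d['top'];P=cloud(c)
a=np.radians(43.6);u=np.array([np.cos(a),np.sin(a)]);v=np.array([-u[1],u[0]])
q=P[...,:2]-[.502,.084];s=q@u;t=q@v
for k in range(-65,75,6):
    m=(abs(s*1e3-k)<3);z=P[...,2]
    f=lambda w:np.round(1e3*np.median(z[m&w]),0) if (m&w).any() else None
    print(k,'mid',f((abs(t)>.010)&(abs(t)<.024)),'side',f((t>.029)&(t<.033)),f((t<-.029)&(t>-.033)))
togo(env.observe(),[.496,.0785,.183],43.6)
E
```

```text
-65 mid 0.0 side 0.0 -0.0
-59 mid -0.0 side -0.0 1.0
-53 mid 19.0 side -0.0 20.0
-47 mid 18.0 side 1.0 18.0
-41 mid 15.0 side 5.0 16.0
-35 mid 12.0 side -1.0 12.0
-29 mid 10.0 side 2.0 11.0
-23 mid 7.0 side 4.0 9.0
-17 mid 5.0 side 2.0 8.0
-11 mid 4.0 side 19.0 16.0
-5 mid 55.0 side 21.0 55.0
1 mid 55.0 side 28.0 55.0
7 mid 54.0 side 11.0 54.0
13 mid 3.0 side 6.0 14.0
19 mid 3.0 side 11.0 15.0
25 mid 3.0 side 14.0 14.0
31 mid 5.0 side 9.0 15.0
37 mid 19.0 side 8.0 15.0
43 mid 21.0 side 8.0 11.0
49 mid 18.0 side 8.0 11.0
55 mid 20.0 side 6.0 17.0
61 mid -1.0 side 0.0 4.0
67 mid -0.0 side -1.0 -0.0
73 mid -0.0 side -1.0 599.0
units [ 16.22 -15.84   0.03] turn -3.38 yaw 23.31 tool z [-0.     0.002 -1.   ]
```

```bash
r='[[16.2,-15.8,0],-3.4]'; python3 -m crank '[[[16.2,-15.8,0],-3.4],[[16.2,-15.8,0],-3.4],[[16.2,-15.8,0],-3.4],[[16.2,-15.8,0],-3.4],[[16.2,-15.8,0],-3.4],[[16.2,-15.8,0],-3.4],[[16.2,-15.8,0],-3.4],[[16.2,-15.8,0],-3.4],[[16.2,-15.8,0],-3.4],[[16.2,-15.8,0],-3.4]]' -1 30; python3 -c "
from h import *
from rig import env
togo(env.observe(),[.496,.0785,.183],43.6)"
```

```text
clock: 0.93
tcp_pos: [0.3962, -0.1638, 0.1837]
tool_rot: [0.928, 0.372, -0.0, -0.0]
force: [0.2, -0.7, -0.5]
width: 0.0881
gripper_force: 0.0
units [ 7.98 -3.54  0.02] turn 0.01 yaw 43.68 tool z [-0.  0. -1.]
```

```bash
python3 -m crank '[[[8,-3.5,0],0],[[8,-3.5,0],0],[[8,-3.5,0],0],[[8,-3.5,0],0],[[8,-3.5,0],0],[[8,-3.5,0],0],[[8,-3.5,0],0],[[8,-3.5,0],0],[[8,-3.5,0],0],[[8,-3.5,0],0]]'; python3 - <<'E'
from h import *
from rig import env,read_camera
togo(env.observe(),[.4955,.079,.063],43.6)
c=read_camera('wrist');cv2.imwrite('pics/w1.png',c['pixels'][:,:,::-1])
E
```

```text
clock: 1.77
tcp_pos: [0.4962, 0.0747, 0.1834]
tool_rot: [0.928, 0.372, -0.001, 0.0]
force: [-0.4, -0.5, 0.3]
width: 0.0878
gripper_force: 0.0
units [ 0.09 -0.12  4.01] turn 0.01 yaw 43.68 tool z [-0.001 -0.001 -1.   ]
```

View pics/w1.png

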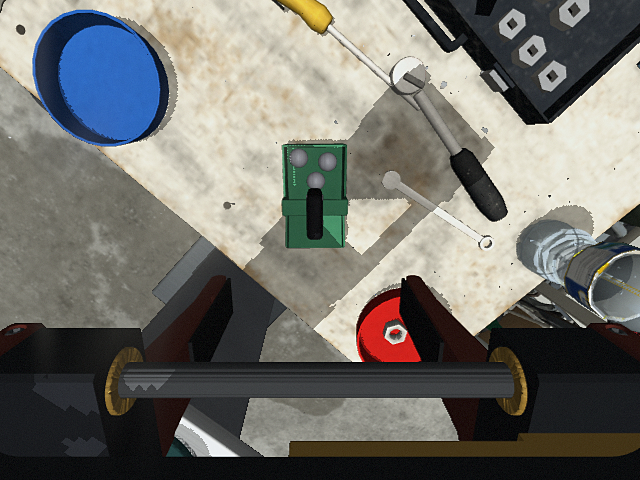

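```bash
python3 -m crank '[[[0.1,-0.1,1],0],[[0.1,-0.1,2],0],[[0.1,-0.1,3],0],[[0.1,-0.1,3.5],0],[[0.1,-0.1,4],0],[[0.1,-0.1,4],0],[[0.1,-0.1,4],0]]' && python3 -m crank '[[[0,0,0],0],[[0,0,0],0],[[0,0,0],0],[[0,0,0],0],[[0,0,0],0],[[0,0,0],0],[[0,0,0],0],[[0,0,0],0],[[0,0,0],0],[[0,0,0],0]]' 1 35 ; python3 -m crank '[[[0,0,-0.1],0],[[0,0,-0.3],0],[[0,0,-0.6],0],[[0,0,-1],0],[[0,0,-1.5],0],[[0,0,-2],0],[[0,0,-2],0]]'; python3 - <<'E'
from h import *
from rig import env,read_camera
for n in ('scene','wrist'):
    c=read_camera(n)
    im=c['pixels'] 
    if n=='scene': im=cv2.resize(im[180:320,240:420],None,fx=3,fy=3)
    else: im=cv2.resize(im,(560,420))
    cv2.imwrite(f'/tmp/{n}.png',im[:,:,::-1])
a=cv2.imread('/tmp/scene.png');b=cv2.imread('/tmp/wrist.png')[100:,140:400]
cv2.imwrite('pics/g1.png',np.hstack([a[:320],b[:320]]))
E
```

```text
clock: 2.4
tcp_pos: [0.4963, 0.0788, 0.0635]
tool_rot: [0.929, 0.371, -0.001, -0.0]
force: [0.5, 0.4, 0.5]
width: 0.0881
gripper_force: 0.0
clock: 3.23
tcp_pos: [0.4972, 0.0802, 0.0637]
tool_rot: [0.928, 0.372, -0.0, -0.0]
force: [0.3, 0.5, -0.1]
width: 0.0243
gripper_force: 0.0
clock: 3.82
tcp_pos: [0.4998, 0.0803, 0.1271]
tool_rot: [0.928, 0.372, 0.003, 0.001]
force: [-0.6, 0.5, 0.4]
width: 0.0009
gripper_force: 0.0
```

View pics/g1.png

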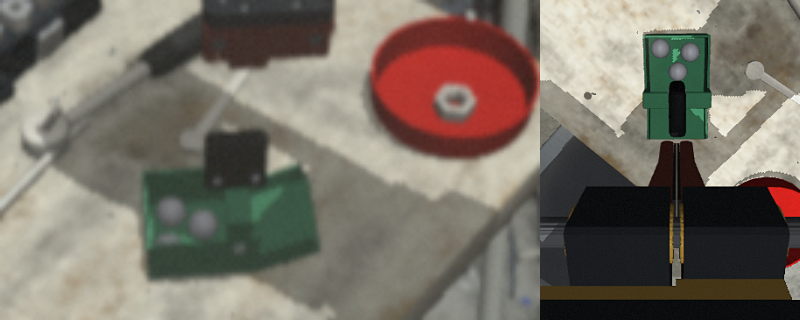

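```bash
python3 -m crank '[[[0,0,0],0],[[0,0,0],0],[[0,0,0],0],[[0,0,0],0],[[0,0,0],0],[[0,0,0],0],[[0,0,0],0],[[0,0,0],0],[[0,0,0],0],[[0,0,0],0]]' -1 35; python3 - <<'E'
from h import *
from rig import env
togo(env.observe(),[.4955,.079,.063],43.6)
E
```

```text
clock: 4.75
tcp_pos: [0.4973, 0.0802, 0.1238]
tool_rot: [0.928, 0.372, 0.0, -0.0]
force: [0.8, -0.0, -0.1]
width: 0.0635
gripper_force: 0.0
units [-0.07 -0.01  2.03] turn 0.02 yaw 43.71 tool z [ 0.  0. -1.]
```

```bash
python3 -m crank '[[[0,0,0.5],0],[[0,0,1],0],[[0,0,1.5],0],[[0,0,2],0],[[0,0,2],0],[[0,0,2],0]]' && python3 -m crank '[[[0,0,0],0],[[0,0,0],0],[[0,0,0],0],[[0,0,0],0],[[0,0,0],0],[[0,0,0],0],[[0,0,0],0],[[0,0,0],0],[[0,0,0],0],[[0,0,0],0]]' 1 35 ; python3 -m crank '[[[0,0,0],0],[[0,0,0],0],[[0,0,0],0],[[0,0,0],0],[[0,0,0],0],[[0,0,0],0],[[0,0,0],0],[[0,0,0],0]]'
```

```text
clock: 5.25
tcp_pos: [0.4965, 0.0802, 0.0634]
tool_rot: [0.928, 0.372, -0.001, -0.0]
force: [0.1, 0.4, 1.3]
width: 0.0882
gripper_force: 0.0
clock: 6.08
tcp_pos: [0.4972, 0.0802, 0.0637]
tool_rot: [0.928, 0.372, -0.0, -0.0]
force: [0.1, 0.3, -0.3]
width: 0.0244
gripper_force: 0.0
clock: 6.75
tcp_pos: [0.4972, 0.0802, 0.0638]
tool_rot: [0.928, 0.372, -0.0, -0.0]
force: [-0.5, -0.1, 0.4]
width: 0.0004
gripper_force: 0.0
```

```bash
python3 - <<'E'
from h import *
from rig import env,read_camera
for n in ('scene','top','wrist'):
    c=read_camera(n);P=cloud(c);H=hsv(c)
    im=c['pixels']; im={'scene':im[180:320,240:420],'top':im[180:300,290:430],'wrist':im}[n]
    cv2.imwrite(f'/tmp/{n}.png',cv2.resize(im,(400,300))[:,:,::-1])
    m=(cv2.inRange(H,(45,80,30),(92,255,255))>0)&(abs(P[...,0]-.5)<.09)&(abs(P[...,1]-.08)<.09)&(P[...,2]<.07)&(P[...,2]>.002)
    print(n,cv2.minAreaRect(P[m][:,:2].astype(np.float32)))
I=[cv2.imread(f'/tmp/{n}.png') for n in('scene','top','wrist')]
cv2.imwrite('pics/g2.png',np.vstack([np.hstack(I[:2]),np.hstack([I[2],0*I[2]])]))
E
```

```text
scene ((0.5055855512619019, 0.08732715249061584), (0.10905718803405762, 0.06508246064186096), 44.184112548828125)
top ((0.5026533603668213, 0.08452098071575165), (0.11894199252128601, 0.051494110375642776), 53.8317756652832)
wrist ((0.506438136100769, 0.08632126450538635), (0.11278466880321503, 0.06449690461158752), 44.3498649597168)
```

View pics/g2.png

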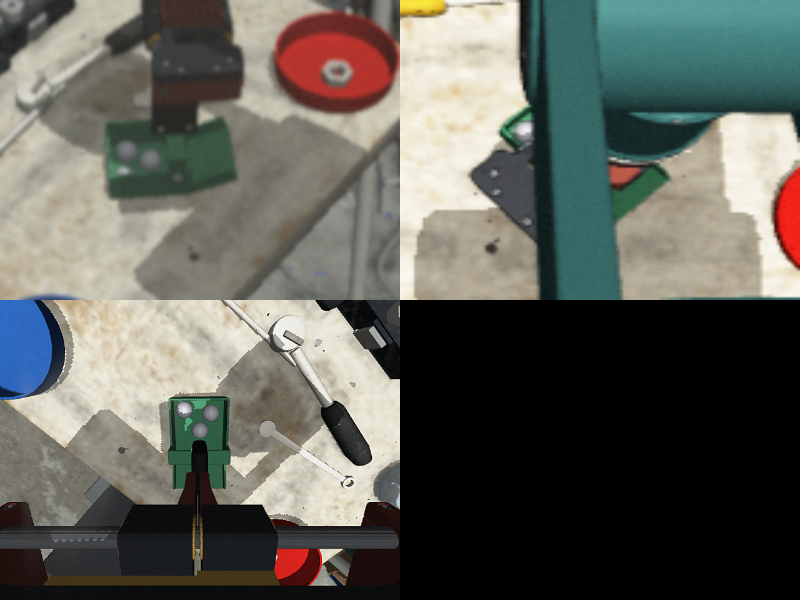

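```bash
python3 - <<'E'
from h import *
from rig import env,read_camera
o=env.observe();print(o['joint_positions'].round(4),o['tcp_pos'],o['gripper_force'])
a=np.radians(43.7);u=np.array([np.cos(a),np.sin(a)]);v=np.array([-u[1],u[0]])
for n in ('scene','wrist'):
    c=read_camera(n);P=cloud(c);H=hsv(c);q=P[...,:2]-o['tcp_pos'][:2];s=q@u*1e3;t=q@v*1e3;z=P[...,2]*1e3
    for lo in range(56,150,8):
        m=(abs(s)<60)&(abs(t)<30)&(z>lo)&(z<lo+8)&(c['range_z']>0)
        if m.sum()>3: print(n,lo,m.sum(),'s',np.percentile(s[m],[3,50,97]).round(0),'t',np.percentile(t[m],[3,50,97]).round(0),'rgb',np.median(c['pixels'][m],0))
E
```

```text
[2.2500e-02 3.7160e-01 1.8498e+00 1.0000e-04 9.2030e-01 8.3050e-01] [0.49724342 0.08016743 0.06375928] 0.0
scene 56 89 s [-9.  8. 25.] t [ 2.  7. 28.] rgb [55. 74. 60.]
scene 64 56 s [-12.   8.  26.] t [2. 5. 8.] rgb [43.  42.5 39. ]
scene 72 56 s [-11.   8.  25.] t [2. 5. 6.] rgb [41.  40.5 37. ]
scene 80 58 s [-10.   9.  27.] t [3. 5. 7.] rgb [40. 40. 36.]
scene 88 63 s [-11.   6.  27.] t [2. 5. 7.] rgb [42. 41. 37.]
scene 96 31 s [-5. 14. 27.] t [1. 4. 8.] rgb [52. 44. 40.]
wrist 56 678 s [ 1.  9. 27.] t [-29.   8.  28.] rgb [47. 94. 67.]
wrist 64 93 s [20. 28. 28.] t [-9. -1.  6.] rgb [6. 6. 7.]
wrist 72 84 s [25. 28. 28.] t [-8. -1.  5.] rgb [6.5 6.  8. ]
wrist 80 97 s [25. 28. 28.] t [-8. -2.  5.] rgb [7. 6. 8.]
wrist 88 115 s [24. 28. 28.] t [-8. -1.  5.] rgb [6. 6. 7.]
wrist 96 901 s [11. 19. 28.] t [-8. -2.  5.] rgb [14. 14. 15.]
wrist 104 233 s [ 9. 12. 13.] t [-8.  0.  9.] rgb [37. 17. 14.]
wrist 112 273 s [11. 12. 13.] t [-8.  0.  9.] rgb [36. 17. 14.]
wrist 120 369 s [-1. 12. 13.] t [-8. -0.  8.] rgb [37. 17. 14.]
wrist 128 374 s [-6. 12. 13.] t [-9. -0.  9.] rgb [37. 17. 14.]
wrist 136 475 s [11. 12. 13.] t [-10.   1.  10.] rgb [37. 17. 14.]
wrist 144 619 s [11. 12. 13.] t [-11.   1.  11.] rgb [37. 17. 14.]
```

```bash
python3 -m crank '[[[0,0,-0.7],0],[[0,0,-1.4],0],[[0,0,-2],0],[[0,0,-2],0],[[0,0,-2],0]]'; python3 - <<'E'
from h import *
from rig import env,read_camera
o=env.observe();print(o['tcp_pos'])
a=np.radians(43.7);u=np.array([np.cos(a),np.sin(a)]);v=np.array([-u[1],u[0]])
for n in ('scene','wrist'):
    c=read_camera(n);P=cloud(c);H=hsv(c);q=P[...,:2]-o['tcp_pos'][:2];s=q@u*1e3;t=q@v*1e3;z=P[...,2]*1e3
    for lo in range(84,210,8):
        m=(abs(s)<60)&(abs(t)<30)&(z>lo)&(z<lo+8)&(c['range_z']>0)
        if m.sum()>3: print(n,lo,m.sum(),'s',np.percentile(s[m],[3,50,97]).round(0),'t',np.percentile(t[m],[3,50,97]).round(0),'rgb',np.median(c['pixels'][m],0))
    if n=='scene': cv2.imwrite('pics/s3.png',cv2.resize(c['pixels'][100:320,200:440],None,fx=2.4,fy=2.4)[:,:,::-1])
E
```

```text
clock: 7.42
tcp_pos: [0.4981, 0.0802, 0.1244]
tool_rot: [0.928, 0.372, 0.001, 0.0]
force: [-0.4, 0.2, -0.5]
width: 0.0008
gripper_force: 0.0
[0.4981457  0.08020326 0.12441123]
scene 84 55 s [-9.  9. 26.] t [2. 6. 8.] rgb [43. 42. 39.]
scene 92 94 s [-12.   6.  26.] t [-7.  5.  7.] rgb [45. 44. 41.]
scene 100 75 s [-9.  7. 24.] t [-6. -0.  6.] rgb [50. 49. 45.]
scene 164 28 s [-10.  -0.  11.] t [ 8. 10. 11.] rgb [77.5 66.  60. ]
scene 172 4 s [-10.  -6.  -1.] t [ 9. 10. 10.] rgb [65.  48.  42.5]
wrist 84 50 s [24. 27. 27.] t [-8. -1.  5.] rgb [7.  7.  7.5]
wrist 92 384 s [-9. 12. 27.] t [-8. -2.  5.] rgb [11. 12. 13.]
wrist 100 687 s [-9.  9. 25.] t [-6. -1.  4.] rgb [15. 16. 17.]
wrist 156 16 s [10. 11. 12.] t [-6.  1.  7.] rgb [49.  28.5 24. ]
wrist 164 246 s [ 8. 11. 12.] t [-8.  1.  9.] rgb [36. 16. 14.]
wrist 172 265 s [10. 12. 12.] t [-8.  1.  9.] rgb [37. 17. 14.]
wrist 180 386 s [-4. 11. 12.] t [-8.  1.  9.] rgb [37. 18. 15.]
wrist 188 374 s [-5. 11. 12.] t [-8.  1. 10.] rgb [37. 17. 14.]
wrist 196 472 s [10. 12. 12.] t [-9.  1. 11.] rgb [37. 17. 14.]
wrist 204 641 s [10. 12. 12.] t [-10.   0.  12.] rgb [37. 17. 14.]
```

View pics/s3.png

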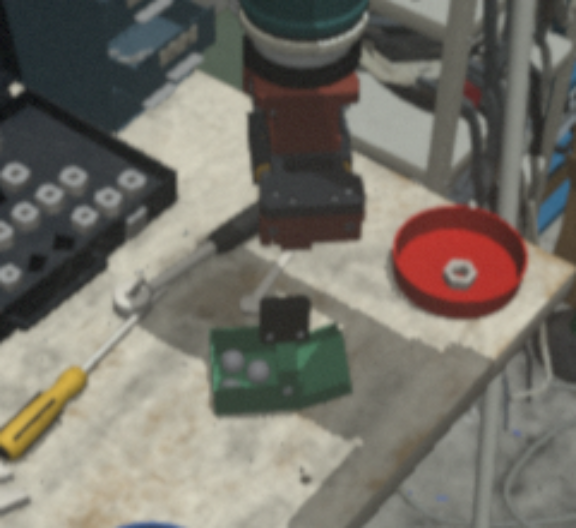

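The cameras put the fingertips about 37 mm higher than the reported TCP. The picture shows the shut fingers well above the tab, which explains the empty grasp. I'll correct for that from here on.

```bash
python3 -m crank '[[[0,0,0],0],[[0,0,0],0],[[0,0,0],0],[[0,0,0],0],[[0,0,0],0],[[0,0,0],0],[[0,0,0],0],[[0,0,0],0],[[0,0,0],0],[[0,0,0],0]]' -1 35 >/dev/null;python3 -m crank '[[[0,0,0],0],[[0,0,0.5],0],[[0,0,1],0],[[0,0,1.6],0],[[0,0,2.2],0],[[0,0,2.6],0],[[0,0,3],0],[[0,0,3.2],0],[[0,0,3.2],0],[[0,0,3.2],0]]' && python3 -m crank '[[[0,0,0],0],[[0,0,0],0],[[0,0,0],0],[[0,0,0],0],[[0,0,0],0],[[0,0,0],0],[[0,0,0],0],[[0,0,0],0],[[0,0,0],0],[[0,0,0],0]]' 1 35 ; python3 -m crank '[[[0,0,0],0],[[0,0,0],0],[[0,0,0],0],[[0,0,0],0],[[0,0,0],0],[[0,0,0],0]]'
```

```text
clock: 9.18
tcp_pos: [0.4973, 0.0802, 0.0278]
tool_rot: [0.928, 0.372, -0.0, -0.0]
force: [0.5, -0.1, -0.0]
width: 0.0879
gripper_force: 0.0
clock: 10.02
tcp_pos: [0.4972, 0.0802, 0.0278]
tool_rot: [0.928, 0.372, 0.0, -0.0]
force: [-0.6, -0.5, 0.4]
width: 0.0248
gripper_force: 0.0
clock: 10.52
tcp_pos: [0.4969, 0.0802, 0.0276]
tool_rot: [0.928, 0.372, -0.0, -0.0]
force: [0.1, 0.2, -3.3]
width: 0.0137
gripper_force: 35.0
```

```bash
python3 -m crank '[[[0,0,-0.1],0],[[0,0,-0.3],0],[[0,0,-0.5],0],[[0,0,-0.8],0],[[0,0,-1.1],0],[[0,0,-1.3],0],[[0,0,-1.4],0],[[0,0,-1.5],0],[[0,0,-1.5],0],[[0,0,-1.5],0]]' - 40; python3 -m crank '[[[0.05,-0.08,0],0],[[0.15,-0.25,0],0],[[0.35,-0.55,0],0],[[0.6,-0.95,0],0],[[0.85,-1.35,0],0],[[1.1,-1.75,0],0],[[1.35,-2.15,0],0],[[1.6,-2.55,0],0],[[1.85,-2.95,0],0],[[2.1,-3.35,0],0]]'; python3 - <<'E'
from h import *
from rig import env,read_camera
o=env.observe();togo(o,[.4485,.318,o['tcp_pos'][2]],43.7)
c=read_camera('scene');cv2.imwrite('pics/m1.png',cv2.resize(c['pixels'][160:400,180:440],None,fx=2.4,fy=2.4)[:,:,::-1])
E
```

```text
clock: 11.35
tcp_pos: [0.4972, 0.0802, 0.0728]
tool_rot: [0.928, 0.372, 0.0, -0.0]
force: [-0.1, -0.3, -3.2]
width: 0.0137
gripper_force: 40.0
clock: 12.18
tcp_pos: [0.4724, 0.1979, 0.0725]
tool_rot: [0.928, 0.372, -0.0, -0.0]
force: [0.3, -0.2, -3.2]
width: 0.0139
gripper_force: 40.0
units [ 2.19 -3.44  0.  ] turn 0.01 yaw 43.73 tool z [-0.001  0.    -1.   ]
```

View pics/m1.png

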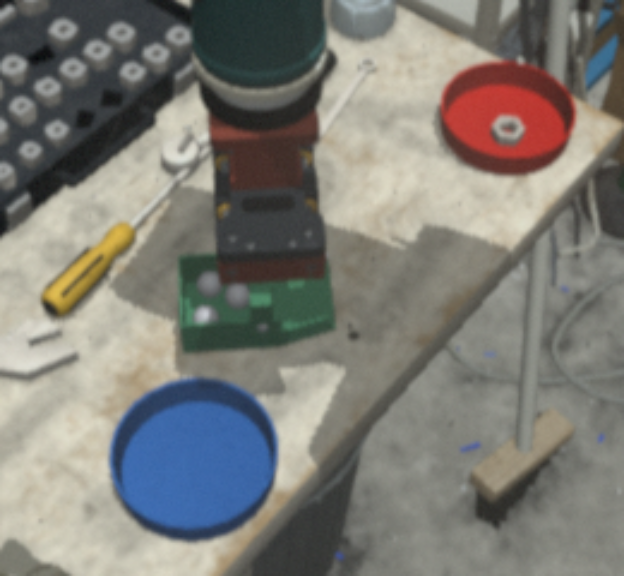

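```bash
python3 -m crank '[[[0.25,-0.4,0],0],[[0.5,-0.8,0],0],[[0.75,-1.2,0],0],[[1,-1.6,0],0],[[1.25,-2,0],0],[[1.5,-2.35,0],0],[[1.75,-2.75,0],0],[[1.95,-3.1,0],0],[[2.1,-3.3,0],0],[[2.2,-3.45,0],0]]'; python3 -m crank '[[[0,0,0.05],0],[[0,0,0.15],0],[[0,0,0.25],0],[[0,0,0.3],0],[[0,0,0.3],0],[[0,0,0.3],0]]'; python3 - <<'E'
from h import *
from rig import env,read_camera
o=env.observe();a=np.radians(43.7);u=np.array([np.cos(a),np.sin(a)]);v=np.array([-u[1],u[0]])
for n in('scene','top','wrist'):
    c=read_camera(n);P=cloud(c);H=hsv(c);ok=(c['range_z']>0)&(np.hypot(P[...,0]-.45,P[...,1]-.32)<.13)
    q=P[...,:2]-[.444,.314];s=q@u*1e3;t=q@v*1e3
    g=ok&(cv2.inRange(H,(45,80,30),(92,255,255))>0)&(P[...,2]>.03)
    b=ok&(cv2.inRange(H,(100,130,50),(125,255,255))>0)&(P[...,2]>.024)
    for k,m in(('green',g),('blue',b)):
        if m.sum()>20: print(n,k,m.sum(),'s',np.percentile(s[m],[1,99]).round(0),'t',np.percentile(t[m],[1,99]).round(0),'z',np.percentile(P[m][:,2]*1e3,[1,99]).round(0))
    m=g&(s<-30); print('lip z', np.median(P[m][:,2]) if m.any() else None)
E
```

```text
clock: 13.07
tcp_pos: [0.4492, 0.3178, 0.0727]
tool_rot: [0.928, 0.373, -0.0, -0.0]
force: [-0.7, -0.6, -3.2]
width: 0.0139
gripper_force: 40.0
clock: 13.57
tcp_pos: [0.4495, 0.3163, 0.0636]
tool_rot: [0.928, 0.372, -0.0, 0.0]
force: [-0.7, -0.3, -3.1]
width: 0.0137
gripper_force: 40.0
scene green 19651 s [-115.   61.] t [-48.  86.] z [ 44. 610.]
scene blue 223 s [-56.  48.] t [ 0. 59.] z [24. 33.]
lip z 0.5677270681041439
top green 15466 s [-114.   44.] t [-63.  78.] z [320. 615.]
top blue 132 s [-114.   39.] t [-60.  57.] z [ 24. 578.]
lip z 0.5729485118364871
wrist green 10435 s [-25.  73.] t [-34.  29.] z [39. 93.]
wrist blue 1358 s [-42.  45.] t [-59.  58.] z [24. 73.]
lip z 0.06955799586534803
```

```bash
python3 -m crank '[[[0,0,0],0],[[0,0,0.1],0],[[0,0,0.2],0],[[0,0,0.25],0],[[0,0,0.3],0],[[0,0,0.35],0],[[0,0,0.4],0],[[0,0,0.45],0],[[0,0,0.5],0],[[0,0,0.5],0]]' - 12; python3 - <<'E'
from h import *
from rig import env,read_camera
I=[]
for n in('scene','wrist'):
    c=read_camera(n);im=c['pixels'];im=im[200:410,160:440] if n=='scene' else im
    I.append(cv2.resize(im,(400,300))[:,:,::-1])
cv2.imwrite('pics/t1.png',np.hstack(I))
E
```

```text
clock: 14.55
tcp_pos: [0.4483, 0.3156, 0.0496]
tool_rot: [0.928, 0.372, -0.001, 0.001]
force: [-5.6, -5.0, 11.3]
width: 0.0141
gripper_force: 12.0
```

View pics/t1.png

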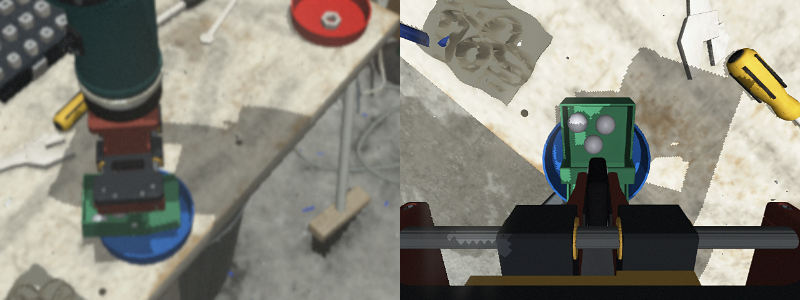

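```bash
cat > look.py <<'E'
from h import *
from rig import env,read_camera
o=env.observe();a=np.radians(43.7);u=np.array([np.cos(a),np.sin(a)]);v=np.array([-u[1],u[0]])
print('clock',round(o['clock'],2),'tcp',o['tcp_pos'].round(4),'F',o['force'].round(1),'w',round(o['width'],4))
for n in('scene','wrist'):
    c=read_camera(n);P=cloud(c);H=hsv(c);ok=(c['range_z']>0)&(P[...,2]<.16)&(np.hypot(P[...,0]-.45,P[...,1]-.32)<.13)
    q=P[...,:2]-[.444,.314];s=q@u*1e3;t=q@v*1e3;z=P[...,2]*1e3
    b=ok&(cv2.inRange(H,(100,130,50),(125,255,255))>0)&(z>24)&(z<40)
    p=P[b][:,:2]; A=np.c_[2*p,np.ones(len(p))]
    x=np.linalg.lstsq(A,(p**2).sum(1),rcond=None)[0] if len(p)>20 else [0,0,0]
    print(n,'dish',x[:2],'r',np.sqrt(x[2]+x[0]**2+x[1]**2) if len(p)>20 else 0)
    g=ok&(cv2.inRange(H,(45,80,30),(92,255,255))>0)&(z>8)
    m=g&(s>20)&(abs(t+2.5)<26)
    if n=='wrist':
        S,Z=s[g],z[g]
        for k in range(-40,80,10):
            w=(abs(S-k)<5)&(abs(t[g]+2.5)<24); 
            if w.sum()>20: print('  s',k,'z 20%',np.percentile(Z[w],20).round(0),'80%',np.percentile(Z[w],80).round(0),'side z',np.percentile(Z[abs(S-k)<5],90).round(0))
    B=(ok&(H[...,1]<45)&(H[...,2]>110)&(np.hypot(s,t)<75)&(z>6)&(z<130)).astype(np.uint8)
    nl,lab,st,ce=cv2.connectedComponentsWithStats(B)
    for i in range(1,nl):
        if st[i,4]>=12: k=lab==i; print('  ball?',st[i,4],'s,t,z',s[k].mean().round(0),t[k].mean().round(0),z[k].mean().round(0))
E
python3 look.py
```

```text
clock 14.65 tcp [0.4483 0.3156 0.0496] F [-4.7 -4.7 12.1] w 0.014
scene dish [0.44367222 0.31550143] r 0.05714086024016709
  ball? 38 s,t,z 44.0 20.0 55.0
wrist dish [0.44638879 0.31534499] r 0.05757617728524453
  s 0 z 20% 29.0 80% 32.0 side z 82.0
  s 10 z 20% 30.0 80% 82.0 side z 83.0
  s 20 z 20% 31.0 80% 82.0 side z 83.0
  s 30 z 20% 31.0 80% 32.0 side z 64.0
  s 40 z 20% 32.0 80% 33.0 side z 66.0
  s 50 z 20% 33.0 80% 34.0 side z 65.0
  s 60 z 20% 34.0 80% 35.0 side z 59.0
  s 70 z 20% 47.0 80% 68.0 side z 69.0
  ball? 627 s,t,z 42.0 17.0 50.0
  ball? 584 s,t,z 41.0 -10.0 50.0
  ball? 482 s,t,z 21.0 2.0 49.0
```

```bash
python3 -m crank '[[[0,0,0],0],[[0,0,0],0],[[0,0,0.05],0],[[0,0,0.1],0],[[0,0,0.15],0],[[0,0,0.2],0],[[0,0,0.2],0]]' - 4;  python3 look.py
```

```text
clock: 15.33
tcp_pos: [0.449, 0.3164, 0.0426]
tool_rot: [0.928, 0.372, -0.001, 0.0]
force: [-3.1, -3.7, 4.5]
width: 0.0144
gripper_force: 4.0
clock 15.33 tcp [0.449  0.3164 0.0426] F [-3.1 -3.7  4.5] w 0.0144
scene dish [0.44381643 0.3152216 ] r 0.05744108005108793
  ball? 16 s,t,z 68.0 18.0 57.0
  ball? 12 s,t,z 19.0 22.0 52.0
wrist dish [0.44634019 0.31528663] r 0.05756022193948131
  s -10 z 20% 27.0 80% 28.0 side z 29.0
  s 0 z 20% 27.0 80% 79.0 side z 79.0
  s 10 z 20% 27.0 80% 80.0 side z 80.0
  s 20 z 20% 28.0 80% 30.0 side z 62.0
  s 30 z 20% 30.0 80% 31.0 side z 58.0
  s 40 z 20% 31.0 80% 33.0 side z 59.0
  s 50 z 20% 33.0 80% 34.0 side z 61.0
  s 60 z 20% 34.0 80% 36.0 side z 68.0
  s 70 z 20% 46.0 80% 69.0 side z 70.0
  ball? 590 s,t,z 17.0 17.0 46.0
  ball? 204 s,t,z 8.0 3.0 43.0
  ball? 337 s,t,z 5.0 -19.0 44.0
```

```bash
python3 -m crank '[[[0,0,0],0],[[0,0,0],0],[[0,0,-0.1],0],[[0,0,-0.2],0],[[0,0,-0.35],0],[[0,0,-0.5],0],[[0,0,-0.6],0],[[0,0,-0.7],0],[[0,0,-0.7],0]]' - 30; python3 -m crank '[[[-0.05,0.1,0],0],[[-0.2,0.4,0],0],[[-0.45,0.85,0],0],[[-0.75,1.4,0],0],[[-1.05,2,0],0],[[-1.35,2.6,0],0],[[-1.65,3.2,0],0],[[-1.95,3.75,0],0],[[-2.2,4.2,0],0],[[-2.4,4.6,0],0]]';python3 -m crank '[[[-0.15,0.3,0],0],[[-0.25,0.5,0],0],[[-0.25,0.5,0],0]]'; sed 's/\.444,\.314/.4965,.153/;s/\.45)/.4965)/;s/-\.45,/-.4965,/;s/-\.32)/-.153)/' look.py > look2.py; grep -n hypot look2.py | head -3; python3 look2.py
```

```text
clock: 16.18
tcp_pos: [0.4501, 0.3172, 0.0646]
tool_rot: [0.928, 0.372, 0.001, -0.0]
force: [0.4, 0.0, -3.7]
width: 0.0139
gripper_force: 30.0
clock: 17.02
tcp_pos: [0.4928, 0.1651, 0.0635]
tool_rot: [0.928, 0.372, -0.0, 0.0]
force: [-0.4, -0.4, -2.9]
width: 0.0138
gripper_force: 30.0
clock: 17.27
tcp_pos: [0.4982, 0.1499, 0.0637]
tool_rot: [0.928, 0.372, -0.0, 0.0]
force: [0.6, 0.5, -3.4]
width: 0.0137
gripper_force: 30.0
6:    c=read_camera(n);P=cloud(c);H=hsv(c);ok=(c['range_z']>0)&(P[...,2]<.16)&(np.hypot(P[...,0]-.4965,P[...,1]-.153)<.13)
19:    B=(ok&(H[...,1]<45)&(H[...,2]>110)&(np.hypot(s,t)<75)&(z>6)&(z<130)).astype(np.uint8)
clock 17.27 tcp [0.4982 0.1499 0.0637] F [ 0.6  0.5 -3.4] w 0.0137
scene dish [0.44476196 0.3149007 ] r 0.057274183805461655
wrist dish [0.44631844 0.31291756] r 0.056502070893598606
  s -10 z 20% 49.0 80% 99.0 side z 100.0
  s 0 z 20% 48.0 80% 101.0 side z 101.0
  s 10 z 20% 49.0 80% 51.0 side z 101.0
  s 20 z 20% 50.0 80% 52.0 side z 78.0
  s 30 z 20% 52.0 80% 53.0 side z 79.0
  s 40 z 20% 54.0 80% 55.0 side z 79.0
  s 50 z 20% 55.0 80% 57.0 side z 79.0
  s 60 z 20% 76.0 80% 91.0 side z 91.0
  s 70 z 20% 59.0 80% 66.0 side z 67.0
  ball? 512 s,t,z 3.0 16.0 66.0
  ball? 123 s,t,z 3.0 -4.0 63.0
  ball? 408 s,t,z 0.0 -23.0 65.0
```

```bash
python3 -m crank '[[[0,0,0.2],0],[[0,0,0.5],0],[[0,0,0.8],0],[[0,0,1.1],0],[[0,0,1.3],0],[[0,0,1.4],0],[[0,0,1.4],0]]'; python3 -m crank '[[[0,0,0],0],[[0,0,0],0],[[0,0,0],0],[[0,0,0],0]]' 0 3;  python3 -m crank '[[[0,0,0],0],[[0,0,-0.1],0],[[0,0,-0.2],0],[[0,0,-0.2],0]]'; python3 look2.py | grep -v dish
```

```text
clock: 17.95
tcp_pos: [0.4971, 0.1514, 0.021]
tool_rot: [0.928, 0.372, -0.001, -0.0]
force: [-0.3, -1.4, -3.0]
width: 0.0139
gripper_force: 30.0
clock: 18.28
tcp_pos: [0.4983, 0.1513, 0.0221]
tool_rot: [0.928, 0.372, 0.0, 0.0]
force: [0.9, -0.4, -0.4]
width: 0.0369
gripper_force: 0.0
clock: 18.62
tcp_pos: [0.4983, 0.1514, 0.0285]
tool_rot: [0.928, 0.372, 0.001, 0.0]
force: [-0.0, 0.3, -0.6]
width: 0.0438
gripper_force: 0.0
clock 18.62 tcp [0.4983 0.1514 0.0285] F [-0.   0.3 -0.6] w 0.0438
  s -40 z 20% 19.0 80% 21.0 side z 21.0
  s -30 z 20% 14.0 80% 17.0 side z 18.0
  s -20 z 20% 11.0 80% 13.0 side z 14.0
  s 0 z 20% 55.0 80% 56.0 side z 57.0
  s 10 z 20% 55.0 80% 56.0 side z 57.0
  s 20 z 20% 54.0 80% 56.0 side z 56.0
  s 70 z 20% 26.0 80% 37.0 side z 37.0
  ball? 296 s,t,z 10.0 17.0 21.0
  ball? 121 s,t,z 7.0 -22.0 20.0
```

```bash
python3 -m crank '[[[0,0,0],0],[[0,0,0],0],[[0,0,0],0],[[0,0,0],0],[[0,0,0],0],[[0,0,0],0],[[0,0,0],0],[[0,0,0],0],[[0,0,0],0]]' 1 40; python3 -m crank '[[[0,0,-0.1],0],[[0,0,-0.3],0],[[0,0,-0.5],0],[[0,0,-0.8],0],[[0,0,-1.1],0],[[0,0,-1.25],0],[[0,0,-1.35],0],[[0,0,-1.35],0]]'; python3 -c "
from h import *
from rig import env
o=env.observe();togo(o,[.468,.3395,o['tcp_pos'][2]],43.7)"
```

```text
clock: 19.47
tcp_pos: [0.4976, 0.1513, 0.0276]
tool_rot: [0.928, 0.372, -0.0, -0.0]
force: [-0.8, 0.2, -1.5]
width: 0.0137
gripper_force: 40.0
clock: 20.13
tcp_pos: [0.4985, 0.1514, 0.0693]
tool_rot: [0.928, 0.372, 0.001, 0.0]
force: [-0.5, -0.3, -3.3]
width: 0.0138
gripper_force: 40.0
units [ 3.6  -5.24  0.  ] turn 0.0 yaw 43.71 tool z [ 0.002  0.    -1.   ]
```

```bash
python3 -m crank '[[[0.05,-0.08,0],0],[[0.2,-0.3,0],0],[[0.45,-0.65,0],0],[[0.75,-1.1,0],0],[[1.1,-1.6,0],0],[[1.5,-2.2,0],0],[[1.9,-2.8,0],0],[[2.3,-3.35,0],0],[[2.65,-3.85,0],0],[[2.95,-4.3,0],0]]';python3 -m crank '[[[0.25,-0.35,0],0],[[0.45,-0.65,0],0],[[0.6,-0.85,0],0],[[0.65,-0.95,0],0],[[0.65,-0.95,0.1],0],[[0.65,-0.95,0.2],0],[[0.65,-0.95,0.2],0]]';python3 look.py
```

```text
clock: 20.97
tcp_pos: [0.4715, 0.3081, 0.0678]
tool_rot: [0.928, 0.373, -0.0, -0.0]
force: [-0.2, 0.1, -3.2]
width: 0.0143
gripper_force: 40.0
clock: 21.55
tcp_pos: [0.4665, 0.3387, 0.0615]
tool_rot: [0.928, 0.372, -0.001, 0.0]
force: [0.6, -0.5, -3.3]
width: 0.0138
gripper_force: 40.0
clock 21.55 tcp [0.4665 0.3387 0.0615] F [ 0.6 -0.5 -3.3] w 0.0138
scene dish [0.44402534 0.31517429] r 0.0576327128859316
wrist dish [0.44622164 0.31517425] r 0.05746135328079544
  s 0 z 20% 50.0 80% 51.0 side z 68.0
  s 10 z 20% 46.0 80% 48.0 side z 64.0
  s 40 z 20% 38.0 80% 90.0 side z 91.0
  s 50 z 20% 38.0 80% 90.0 side z 90.0
  s 60 z 20% 37.0 80% 39.0 side z 67.0
  s 70 z 20% 37.0 80% 39.0 side z 62.0
  ball? 274 s,t,z 43.0 21.0 55.0
  ball? 101 s,t,z 40.0 -18.0 54.0
```

```bash
python3 -m crank '[[[0,0,0.1],0],[[0,0,0.2],0],[[-0.12,0,0.25],0],[[-0.24,0,0.3],0],[[-0.36,0,0.35],0],[[-0.5,0,0.4],0],[[-0.6,0,0.46],0],[[-0.7,0,0.53],0],[[-0.8,0,0.6],0],[[-0.9,0,0.68],0]]' - 8; python3 look.py
```

```text
clock: 22.48
tcp_pos: [0.4485, 0.3208, 0.0431]
tool_rot: [0.928, 0.372, 0.001, 0.0]
force: [-1.4, -3.3, 8.3]
width: 0.014
gripper_force: 8.0
clock 22.48 tcp [0.4485 0.3208 0.0431] F [-1.4 -3.3  8.3] w 0.014
scene dish [0.44392347 0.31529304] r 0.05738946841623159
wrist dish [0.44631309 0.31538832] r 0.05736821778756802
  s -10 z 20% 28.0 80% 29.0 side z 43.0
  s 0 z 20% 28.0 80% 29.0 side z 44.0
  s 20 z 20% 28.0 80% 79.0 side z 80.0
  s 30 z 20% 81.0 80% 82.0 side z 83.0
  s 40 z 20% 30.0 80% 32.0 side z 67.0
  s 50 z 20% 33.0 80% 36.0 side z 63.0
  s 60 z 20% 37.0 80% 39.0 side z 67.0
  s 70 z 20% 41.0 80% 43.0 side z 71.0
  ball? 644 s,t,z 37.0 21.0 47.0
  ball? 489 s,t,z 34.0 2.0 45.0
  ball? 612 s,t,z 32.0 -18.0 45.0
```

```bash
python3 -m crank '[[[-0.08,0,0.05],0],[[-0.16,0,0.1],0],[[-0.22,0,0.16],0],[[-0.26,0,0.22],0],[[-0.28,0,0.27],0],[[-0.3,0,0.3],0],[[-0.3,0,0.3],0],[[-0.3,0,0.3],0],[[-0.3,0,0.3],0],[[-0.3,0,0.3],0]]'; python3 look.py
```

```text
clock: 23.42
tcp_pos: [0.4407, 0.3138, 0.0335]
tool_rot: [0.928, 0.372, -0.0, 0.0]
force: [-1.9, -4.6, 7.6]
width: 0.0142
gripper_force: 8.0
clock 23.42 tcp [0.4407 0.3138 0.0335] F [-1.9 -4.6  7.6] w 0.0142
scene dish [0.44362495 0.31543072] r 0.05709523206508568
  ball? 148 s,t,z -34.0 19.0 21.0
wrist dish [0.44631158 0.3153341 ] r 0.05744159042131658
  s 10 z 20% 22.0 80% 73.0 side z 74.0
  s 20 z 20% 23.0 80% 78.0 side z 79.0
  s 30 z 20% 24.0 80% 26.0 side z 69.0
  s 40 z 20% 27.0 80% 31.0 side z 62.0
  s 50 z 20% 33.0 80% 37.0 side z 68.0
  s 60 z 20% 39.0 80% 43.0 side z 74.0
  s 70 z 20% 45.0 80% 49.0 side z 81.0
  ball? 18 s,t,z 22.0 10.0 94.0
  ball? 19 s,t,z 22.0 -5.0 94.0
  ball? 70 s,t,z -27.0 -24.0 21.0
  ball? 21 s,t,z -34.0 29.0 18.0
```

```bash
python3 -m crank '[[[-0.04,0,0.05],0],[[-0.06,0,0.1],0],[[-0.08,0,0.13],0],[[-0.08,0,0.13],0],[[-0.08,0,0.13],0],[[-0.08,0,0.13],0],[[-0.08,0,0.13],0]]';python3 -m crank '[[[0,0,-0.1],0],[[0,0,-0.3],0],[[0,0,-0.6],0],[[0,0,-0.9],0],[[0,0,-1.2],0],[[0,0,-1.5],0],[[0,0,-1.5],0],[[0,0,-1.5],0]]' - 30; python3 look.py; python3 - <<'E'
from h import *
from rig import read_camera
I=[]
for n in('scene','wrist'):
    im=read_camera(n)['pixels'];im=im[200:410,160:440] if n=='scene' else im
    I.append(cv2.resize(im,(400,300))[:,:,::-1])
cv2.imwrite('pics/t2.png',np.hstack(I))
E
```

```text
clock: 24.1
tcp_pos: [0.439, 0.3121, 0.0296]
tool_rot: [0.928, 0.372, -0.0, 0.0]
force: [-2.0, -5.0, 5.3]
width: 0.0141
gripper_force: 8.0
clock: 24.77
tcp_pos: [0.44, 0.3136, 0.075]
tool_rot: [0.928, 0.372, 0.001, -0.0]
force: [0.1, 1.2, -2.3]
width: 0.0138
gripper_force: 30.0
clock 24.77 tcp [0.44   0.3136 0.075 ] F [ 0.1  1.2 -2.3] w 0.0138
scene dish [0.44368046 0.31525975] r 0.05736136777546787
  ball? 234 s,t,z -42.0 7.0 22.0
wrist dish [0.44616425 0.31530164] r 0.05764376002338408
  s 0 z 20% 63.0 80% 64.0 side z 64.0
  s 10 z 20% 64.0 80% 116.0 side z 117.0
  s 20 z 20% 66.0 80% 122.0 side z 122.0
  s 30 z 20% 68.0 80% 69.0 side z 110.0
  s 40 z 20% 71.0 80% 75.0 side z 107.0
  s 50 z 20% 78.0 80% 82.0 side z 113.0
  s 60 z 20% 84.0 80% 89.0 side z 120.0
  s 70 z 20% 91.0 80% 135.0 side z 136.0
  ball? 23 s,t,z -33.0 28.0 23.0
  ball? 66 s,t,z -36.0 -25.0 21.0
```

View pics/t2.png

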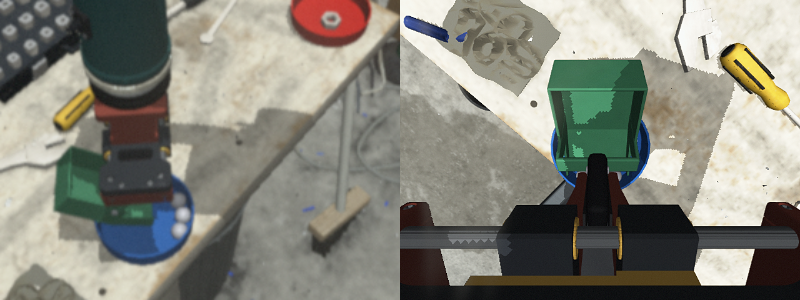

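```bash
python3 -m crank '[[[-0.1,0.2,0],0],[[-0.35,0.7,0],0],[[-0.65,1.35,0],0],[[-0.95,2,0],0],[[-1.25,2.65,0],0],[[-1.55,3.3,0],0],[[-1.85,3.95,0],0],[[-2.1,4.5,0],0],[[-2.3,5,0],0],[[-2.4,5.25,0],0]]'; python3 -m crank '[[[0,0,0.2],0],[[0,0,0.5],0],[[0,0,0.9],0],[[0,0,1.2],0],[[0,0,1.5],0],[[0,0,1.65],0],[[0,0,1.75],0],[[0,0,1.85],0],[[0,0,1.85],0]]' - 10
```

```text
clock: 25.8
tcp_pos: [0.4966, 0.1475, 0.0737]
tool_rot: [0.928, 0.372, -0.0, 0.0]
force: [0.5, -0.3, -2.9]
width: 0.0138
gripper_force: 30.0
clock: 26.55
tcp_pos: [0.4958, 0.1498, 0.0181]
tool_rot: [0.928, 0.372, -0.0, -0.0]
force: [-0.3, -0.2, -2.2]
width: 0.0138
gripper_force: 10.0
```

```bash
python3 look2.py | grep -v dish; python3 - <<'E'
from h import *
from rig import read_camera
c=read_camera('scene');P=cloud(c);H=hsv(c)
g=(cv2.inRange(H,(45,60,30),(92,255,255))>0)&(np.hypot(P[...,0]-.4965,P[...,1]-.153)<.1)&(P[...,2]<.12)&(P[...,2]>-.02)
a=np.radians(43.7);s=((P[...,:2]-[.4965,.153])@[np.cos(a),np.sin(a)])*1e3
for k in range(-60,90,10):
    w=g&(abs(s-k)<5)
    if w.sum()>5: print(k,np.percentile(P[w][:,2]*1e3,[2,50,98]).round(0))
E
```

```text
clock 26.55 tcp [0.4958 0.1498 0.0181] F [-0.3 -0.2 -2.2] w 0.0138
  s 10 z 20% 8.0 80% 60.0 side z 61.0
  s 20 z 20% 10.0 80% 66.0 side z 66.0
  s 30 z 20% 11.0 80% 13.0 side z 56.0
  s 40 z 20% 14.0 80% 18.0 side z 50.0
  s 50 z 20% 21.0 80% 25.0 side z 57.0
  s 60 z 20% 27.0 80% 32.0 side z 64.0
  s 70 z 20% 34.0 80% 38.0 side z 78.0
  ball? 21 s,t,z 21.0 5.0 81.0
  ball? 21 s,t,z 21.0 -9.0 81.0
-10 [ 4.  6. 21.]
0 [ 3.  8. 23.]
10 [ 6. 11. 63.]
20 [ 9. 40. 67.]
30 [11. 22. 58.]
40 [13. 28. 58.]
50 [20. 35. 62.]
60 [27. 41. 69.]
70 [33. 50. 81.]
80 [45. 72. 81.]
```

```bash
python3 -m crank '[[[0,0,0.1],0],[[0,0,0.2],0],[[0.15,0,0.22],0],[[0.3,0,0.25],0],[[0.45,0,0.28],0],[[0.6,0,0.32],0],[[0.75,0,0.37],0],[[0.9,0,0.42],0],[[1.05,0,0.48],0],[[1.2,0,0.54],0]]' - 4; python3 look2.py | grep -v dish
```

```text
clock: 27.53
tcp_pos: [0.5222, 0.1748, 0.0029]
tool_rot: [0.928, 0.372, -0.0, -0.0]
force: [-9.0, -10.6, 16.9]
width: 0.0141
gripper_force: 10.4
clock 27.53 tcp [0.5222 0.1748 0.0029] F [ -9.  -10.6  16.9] w 0.0141
  s 20 z 20% 12.0 80% 14.0 side z 30.0
  s 50 z 20% 55.0 80% 56.0 side z 57.0
  s 60 z 20% 55.0 80% 56.0 side z 56.0
  s 70 z 20% 60.0 80% 97.0 side z 38.0
```

```bash
python3 -m crank '[[[-0.1,0,-0.05],0],[[-0.1,0,-0.05],0],[[-0.1,0,-0.05],0],[[-0.1,0,-0.05],0],[[-0.1,0,-0.05],0],[[-0.1,0,-0.05],0]]' -0.1 3; python3 -m crank '[[[0,0,-0.3],0],[[0,0,-1],0],[[0,0,-2],0],[[0,0,-3],0],[[0,0,-4],0],[[0,0,-5],0],[[0,0,-5],0],[[0,0,-5],0]]'; python3 look2.py; python3 look.py; python3 - <<'E'
from h import *
from rig import read_camera
c=read_camera('scene');P=cloud(c);H=hsv(c)
k=(np.hypot(P[...,0]-.525,P[...,1]-.175)<.08)&(P[...,2]>.06)&(P[...,2]<.12)
print('tab top z',np.percentile(P[k][:,2],[50,98]),P[k].mean(0))
m=((cv2.inRange(H,(0,130,50),(8,255,255))|cv2.inRange(H,(172,130,50),(179,255,255)))>0)&(P[...,2]>.024)&(P[...,2]<.04)&(abs(P[...,0]-.458)<.08)&(abs(P[...,1]+.11)<.08)
print('red',cv2.minEnclosingCircle(P[m][:,:2].astype(np.float32)))
E
```

```text
clock: 28.13
tcp_pos: [0.52, 0.1725, 0.0037]
tool_rot: [0.928, 0.372, 0.0, -0.0]
force: [0.5, 0.6, 0.8]
width: 0.0474
gripper_force: 0.0
clock: 28.8
tcp_pos: [0.5216, 0.1727, 0.1563]
tool_rot: [0.928, 0.372, 0.002, 0.0]
force: [-0.0, -0.4, -0.1]
width: 0.0486
gripper_force: 0.0
clock 28.8 tcp [0.5216 0.1727 0.1563] F [-0.  -0.4 -0.1] w 0.0486
scene dish [0.44545832 0.3106927 ] r 0.05339934567511159
  ball? 28 s,t,z 12.0 -32.0 28.0
wrist dish [0.44635884 0.31353905] r 0.05706047734908348
  s 0 z 20% 20.0 80% 21.0 side z 22.0
  s 10 z 20% 17.0 80% 19.0 side z 21.0
  s 20 z 20% 12.0 80% 15.0 side z 17.0
  s 30 z 20% 9.0 80% 11.0 side z 24.0
  s 50 z 20% 55.0 80% 57.0 side z 57.0
  s 60 z 20% 55.0 80% 56.0 side z 57.0
  ball? 12 s,t,z 32.0 30.0 24.0
clock 28.9 tcp [0.5192 0.1722 0.1534] F [-0.3 -1.1 -0.2] w 0.0486
scene dish [0.44378727 0.31512961] r 0.057449851750206005
  ball? 263 s,t,z -42.0 4.0 22.0
wrist dish [0.44613667 0.3143314 ] r 0.05779974032169219
  ball? 271 s,t,z -38.0 19.0 22.0
  ball? 281 s,t,z -38.0 -21.0 22.0
  ball? 281 s,t,z -43.0 -1.0 22.0
tab top z [0.08809546 0.10285104] [0.53265533 0.19183358 0.08613901]
red ((0.4582834243774414, -0.10886852443218231), 0.06113903224468231)
```

```bash
python3 -c "
from rig import job
print(job.finish_job())"
```

```text
the job is handed in; nothing more can be done
None
```

The job is handed in: the last camera check shows all three balls in the blue dish, the empty scoop standing upright on the bench and both dishes within about 3 mm of where they started, though no verdict came back.

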